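# Wind the music box that carries the toadstool

### The job

Fully wind the music box that has the red toadstool standing on it: turn its brass key clockwise, in as many part turns as it needs, until the red pointer is inside the green band of the dial. Leave the keys of the other two boxes as they are, and all three figures standing where they stand.

Things in the scene. Friction and masses are not known exactly. Their poses are not given: they have to be found in the camera images.
- case_birch: Music box case, pale birch plywood with dark trim, 160 (x) x 110 (y) x 70 mm high, fixed to the bench. Origin: centre of its underside, z up. On its top: the figure's place at x = -48 mm, and at x = +35 mm the winding key in the middle of a round white dial of 43 mm radius with black ticks and one green band at its edge.
- case_birch_stand (a point): Point on the top of the birch case (70 mm up), the middle of the round spot on which a figure stands.
- key_birch (a joint): Winding angle of the birch box's key, rad, grows clockwise seen from above. 0 = run down (red pointer along the case's +x), hard stop at 4.6. The green band (fully wound) runs from 4.05 to the stop at 4.6. A light spring pulls back (up to 0.03 N m) but the key's click-work friction (0.06 N m) holds it wherever it is let go.
- key_birch_grip (a point): Grip point of the birch box's brass butterfly key, on its upright axis, 41 mm above the case top (111 mm above the bench). The wings are an upright flat plate 68 mm long along this point's x, 9 mm thick along its y, from 23 to 55 mm above the case top. The point turns with the key.
- key_birch_pointer (a point): Near the tip of the red pointer that turns with the birch box's key: 37 mm from the key's axis along the key's x, 4.5 mm above the case top.
- case_walnut: Music box case, dark walnut with pale trim, 160 (x) x 110 (y) x 70 mm high, fixed to the bench. Origin: centre of its underside, z up. On its top: the figure's place at x = -48 mm, and at x = +35 mm the winding key in the middle of a round white dial of 43 mm radius with black ticks and one green band at its edge.
- case_walnut_stand (a point): Point on the top of the walnut case (70 mm up), the middle of the round spot on which a figure stands.
- key_walnut (a joint): Winding angle of the walnut box's key, rad, grows clockwise seen from above. 0 = run down (red pointer along the case's +x), hard stop at 4.6. The green band (fully wound) runs from 4.05 to the stop at 4.6. A light spring pulls back (up to 0.03 N m) but the key's click-work friction (0.06 N m) holds it wherever it is let go.
- key_walnut_grip (a point): Grip point of the walnut box's brass butterfly key, on its upright axis, 41 mm above the case top (111 mm above the bench). The wings are an upright flat plate 68 mm long along this point's x, 9 mm thick along its y, from 23 to 55 mm above the case top. The point turns with the key.
- key_walnut_pointer (a point): Near the tip of the red pointer that turns with the walnut box's key: 37 mm from the key's axis along the key's x, 4.5 mm above the case top.
- case_blue: Music box case, painted blue with pale trim, 160 (x) x 110 (y) x 70 mm high, fixed to the bench. Origin: centre of its underside, z up. On its top: the figure's place at x = -48 mm, and at x = +35 mm the winding key in the middle of a round white dial of 43 mm radius with black ticks and one green band at its edge.
- case_blue_stand (a point): Point on the top of the blue case (70 mm up), the middle of the round spot on which a figure stands.
- key_blue (a joint): Winding angle of the blue box's key, rad, grows clockwise seen from above. 0 = run down (red pointer along the case's +x), hard stop at 4.6. The green band (fully wound) runs from 4.05 to the stop at 4.6. A light spring pulls back (up to 0.03 N m) but the key's click-work friction (0.06 N m) holds it wherever it is let go.
- key_blue_grip (a point): Grip point of the blue box's brass butterfly key, on its upright axis, 41 mm above the case top (111 mm above the bench). The wings are an upright flat plate 68 mm long along this point's x, 9 mm thick along its y, from 23 to 55 mm above the case top. The point turns with the key.
- key_blue_pointer (a point): Near the tip of the red pointer that turns with the blue box's key: 37 mm from the key's axis along the key's x, 4.5 mm above the case top.
- toadstool: Toadstool figure: red domed cap (52 mm across) with white spots on a white stem, about 65 mm high, loose, standing on a round wooden foot 46 mm across on top of one of the three music boxes (which one varies). Origin: centre of the foot's underside, z up.
- fir_tree: Fir tree figure: three stacked green cones, about 65 mm high, loose, standing on a round wooden foot 46 mm across on top of one of the three music boxes (which one varies). Origin: centre of the foot's underside, z up.
- duckling: Yellow duckling figure with orange beak, about 65 mm high, loose, standing on a round wooden foot 46 mm across on top of one of the three music boxes (which one varies). Origin: centre of the foot's underside, z up.
Things that resemble listed ones, but are neither listed nor needed, are in the scene too. Leave any pink look-alike of the duckling alone.

How it is judged:
At the end, for the whole second after the job is handed in: The key of the box on which the toadstool stands is wound to at least 4.0 rad (in the green band) and at rest; the pointer tips of the other two keys have moved less than 10 mm; each figure is within 20 mm of where it began, upright within 0.2 rad and at rest (((horizontal distance between toadstool and case_birch_stand below 0.03 m and value of joint key_birch above 4 rad and velocity of joint key_birch between -0.1 and 0.1 rad/s and distance of each of key_walnut_pointer, key_blue_pointer from where it was at the start of the episode below 0.01 m) or (horizontal distance between toadstool and case_walnut_stand below 0.03 m and value of joint key_walnut above 4 rad and velocity of joint key_walnut between -0.1 and 0.1 rad/s and distance of each of key_birch_pointer, key_blue_pointer from where it was at the start of the episode below 0.01 m) or (horizontal distance between toadstool and case_blue_stand below 0.03 m and value of joint key_blue above 4 rad and velocity of joint key_blue between -0.1 and 0.1 rad/s and distance of each of key_birch_pointer, key_walnut_pointer from where it was at the start of the episode below 0.01 m)) and distance of each of toadstool, fir_tree, duckling from where it was at the start of the episode below 0.02 m and angle between each of toadstool, fir_tree, duckling's own z axis and vertical below 0.2 rad and linear speed of each of toadstool, fir_tree, duckling below 0.02 m/s); the robot touches nothing.
It fails at once if the key of a box that does not carry the toadstool is turned (its pointer tip moved more than 10 mm) ((horizontal distance between toadstool and case_birch_stand below 0.03 m and distance of any of key_walnut_pointer, key_blue_pointer from where it was at the start of the episode above 0.01 m) or (horizontal distance between toadstool and case_walnut_stand below 0.03 m and distance of any of key_birch_pointer, key_blue_pointer from where it was at the start of the episode above 0.01 m) or (horizontal distance between toadstool and case_blue_stand below 0.03 m and distance of any of key_birch_pointer, key_walnut_pointer from where it was at the start of the episode above 0.01 m)).
It fails at once if a figure is tipped over or knocked off its box (angle between any of toadstool, fir_tree, duckling's own z axis and vertical above 0.7 rad or height (world z) of any of toadstool, fir_tree, duckling below 0.05 m).
It also fails if it takes over 54 s, if anything falls off the work surface, if the arm or the gripper's body presses on something with over 40 N, if the wrist force passes 120 N, or if a joint passes its speed limit or range.

### The arm

A 7-joint arm with a two-finger parallel gripper is mounted at the origin on the work surface. World frame = base frame: x ahead of the robot, y to its left, z up, the work surface at z = 0. Lengths are in m, angles in rad, forces in N, time in s.
With the tool pointing down it reaches from about 0.425 to 0.8 m from the base axis. Payload 8.3 kg.
Tool frame: the origin (TCP) lies midway between the tips of the shut fingers; the grasp point (between the pads) lies 19 mm behind it; z points along the fingers, y is the line along which they close (so a half turn about z gives the same grasp; the last joint's range is limited). The gripper opens to 85 mm and grips with 20 to 120 N. Pads are 22 mm wide; open, the fingers measure 114 mm over their backs; the gripper's body (76 mm by 85 mm) begins 54 mm behind the grasp point. The pads swing forward as they close: fully open they stand 13 mm farther back than shut.
Start: joints at [-0.063, 0.383, 0.016, 1.37, -0.006, 1.388, -0.046], TCP at [0.625, 0, 0.231] pointing down, gripper open.
Joint ranges: [-2.95, 2.95], [-0.25, 2.06], [-1.52, 1.56], [0.18, 2.33], [-1.44, 4.58], [0.02, 2.06], [-3.01, 3.01]. Speed limits (rad/s): [2.39, 2.39, 3.01, 3.01, 3.14, 3.14, 3.14].

### API

Orientations are given as a unit quaternion [x, y, z, w].
In Python, from station import * gives the robot as it stands.
- The arm moves only by the shell command python3 -m crank 'ROWS' [OPENING]. ROWS is JSON, a list of rows, each a list of 6 numbers: the shift along the tool's x, y, z in cm, then the turn, a rotation vector about the tool's x, y, z in degrees. In form: [[tx, ty, tz, rx, ry, rz], ...]. A call has exactly 10 rows; each row shifts and turns the commanded pose from where the row before left it, along the tool's axes as they then stand; what a row does not reach is not made up. A row lasts 1/8 s, in which the tool goes at most 62.5 mm and 10.7 degrees, less where a joint would pass 70% of its speed; a pose out of reach is approached as far as the arm can. A call with a gripper value outside its range is refused whole. OPENING is the opening, from 0 (shut) to 1 (fully open), set as the call begins (- or left out, the last holds). The fingers move at their own pace and stop on an object; the grip force is fixed at half the most. Time passes only in rows, so rows that do not move let the fingers close, or fill a call up. It gives the time, the measured TCP pose, the force, the opening and the grip force at its end, in the units of the state.
- read_state(): the state, without advancing time (a new reading comes with each control period).
- capture(name): name is "scene" or "side" or "wrist"; returns a dict with "frame" (480x640x3 uint8, red, green, blue), "depth" (480x640 float32, m along the optical axis (not along the pixel's ray), 0 where there is no reading), "fx", "fy", "cx", "cy" (pixels), "T" (4x4, takes a point from camera to world coordinates). Camera axes: x right, y up, looking along -z (the intrinsics and any distortion apply to the point x, -y, -z); pixel columns grow to the right and rows downward; lengths in m; the calibration is good to about 2 mm. A picture is of the moment at which its call begins.
- finish_job(): hands the job in; it is judged then, once.
The state is a dict: "time_s": time; "joint_pos": joint angles; "joint_vel": joint speeds; "joint_torque": joint torques, N m; "ee_pos": TCP position; "tool_rot": TCP orientation; "ft_force": force on the tool from outside, world axes, zero at the start; "wrist_torque": the same for the moment, N m; "gripper_width": finger opening in m; "gripper_force": force on a finger pad.
Only numpy, scipy, OpenCV 4.12 (cv2) and the standard library are available. Lean on these libraries where they do the work, as an engineer would, in place of code of your own. Each camera call takes 0.05 s, during which the arm holds its last target. There are 200 camera calls.

## Working session

There is one attempt and no reset: what is moved stays moved. The work goes in short steps, Python scripts to look and compute and a shell command to move; the robot and the scene stay as the last step left them, time stands still between calls to the robot, and variables do not carry over. Pictures are saved under pics/ and viewed, at most 10 in all, crops included, and the job is handed in when it is done.

```bash
mkdir -p pics; ls
cat > h.py <<'E'
import numpy as np, cv2
from station import *
from scipy.spatial.transform import Rotation as R
def save(c,n): cv2.imwrite('pics/'+n,c['frame'][:,:,::-1])
def ray(c,u,v):
    d=np.array([(u-c['cx'])/c['fx'],-(v-c['cy'])/c['fy'],-1.]); T=np.array(c['T']); return T[:3,3],T[:3,:3]@d
def onplane(c,u,v,z):
    o,d=ray(c,u,v); return o+d*(z-o[2])/d[2]
def dep(c,u,v):
    o,d=ray(c,u,v); return o+d*c['depth'][int(v),int(u)]
E
python3 - <<'E'
from h import *
cs=[capture(n) for n in("scene","side")]
im=np.hstack([c['frame'] for c in cs])
for n,c in zip(("scene","side"),cs):
    save(c,n+'0.png'); np.savez('pics/'+n+'0.npz',**c); print(n,c['fx'],c['cx'],c['cy'],np.round(c['T'],3).tolist(), [k for k in c])
s=read_state();print(s)
E
```

```text
pics
scene 501.4096217113219 313.7356557604579 236.99939592664126 [[-0.526, -0.725, 0.444, 0.958], [0.851, -0.458, 0.259, 0.31], [0.015, 0.514, 0.858, 0.972], [0.0, 0.0, 0.0, 1.0]] ['frame', 'depth', 'fx', 'fy', 'cx', 'cy', 'T']
side 587.2966014661954 330.9993995636629 232.17210613679367 [[-0.688, 0.403, -0.604, -0.135], [-0.726, -0.358, 0.588, 0.693], [0.021, 0.842, 0.539, 0.663], [0.0, 0.0, 0.0, 1.0]] ['frame', 'depth', 'fx', 'fy', 'cx', 'cy', 'T']
{'time_s': 0.1, 'joint_pos': array([-0.06289003,  0.38413164,  0.01634633,  1.37106046, -0.00631636,
        1.3882288 , -0.04650237]), 'joint_vel': array([-2.42594588e-05, -1.67522829e-03,  6.13295945e-04, -2.94148604e-03,
       -1.65381581e-03, -4.65221756e-04, -4.85991486e-04]), 'joint_torque': array([ 2.42329334e-03, -6.29131508e+01,  8.47312063e-01, -3.72759247e+01,
        1.67792483e-02,  1.04569664e-02,  7.96114705e-05]), 'ee_pos': array([6.24530131e-01, 5.34268723e-05, 2.30387478e-01]), 'tool_rot': array([ 7.07080112e-01,  7.07132889e-01, -6.29109935e-04, -6.29743514e-04]), 'ft_force': array([-0.64331262,  0.67248284,  0.54460746]), 'wrist_torque': array([-0.02023099, -0.02742318,  0.01133057]), 'gripper_force': 0.0, 'gripper_width': 0.08556232558946515}
```

View pics/scene0.png

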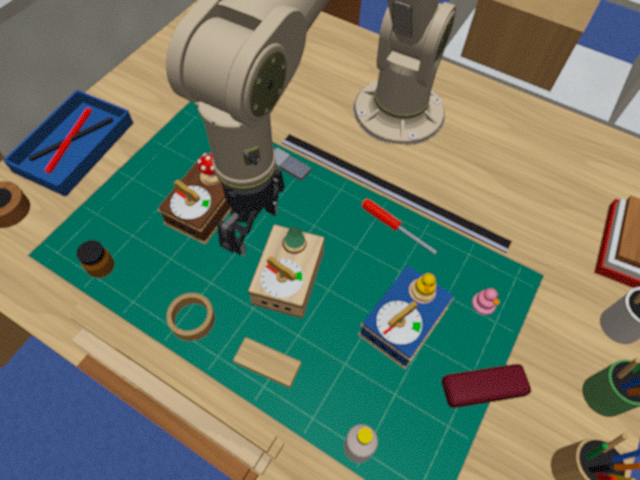

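View pics/side0.png

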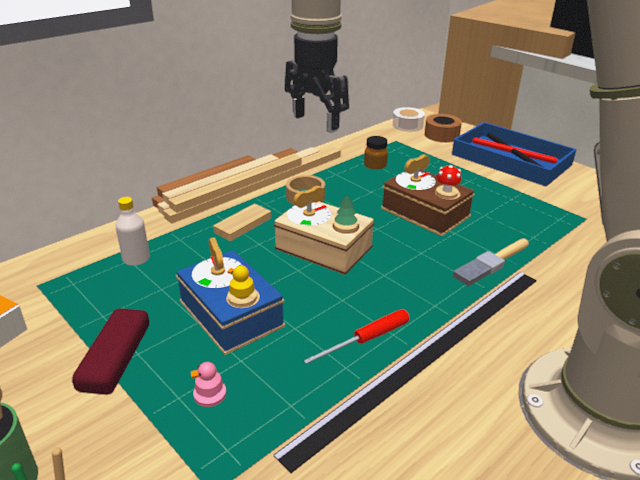

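The red toadstool is at scene (207,165) and side (448,177), on the dark walnut box. The fir stands on the birch box at scene (293,240) and the duckling on the blue box at scene (427,288). The pink look-alike is on the mat. I'll confirm with an enlarged crop and measure the walnut box.

```bash
cat > meas.py <<'E'
from h import *
W={'scene':(150,140,235,245),'side':(375,145,480,235)}
tiles=[]
for n in W:
    c={k:v for k,v in np.load(f'pics/{n}0.npz').items()}
    x0,y0,x1,y1=W[n]; sub=c['frame'][y0:y1,x0:x1]
    tiles.append(cv2.resize(sub[:,:,::-1],(390,480),interpolation=cv2.INTER_CUBIC))
    hsv=cv2.cvtColor(sub,cv2.COLOR_RGB2HSV).astype(int); h,s,v=hsv[...,0],hsv[...,1],hsv[...,2]
    def pts(m): ys,xs=np.nonzero(m); return xs+x0,ys+y0
    masks={'white':(s<60)&(v>170),'green':(h>45)&(h<75)&(s>150)&(v>120),'red':((h<6)|(h>174))&(s>150)&(v>130),'brass':(h>10)&(h<25)&(s>110)&(v>110)}
    for k,m in masks.items():
        m=m.astype(np.uint8); nl,lab,st,ce=cv2.connectedComponentsWithStats(m,connectivity=8)
        for i in range(1,nl):
            if st[i,4]<5: continue
            us,vs=pts(lab==i)
            P=np.array([dep(c,a,b) for a,b in zip(us,vs)]); 
            Q=np.array([onplane(c,a,b,.07) for a,b in zip(us,vs)])
            line=f'{n} {k} n={st[i,4]} uv=({us.mean():.0f},{vs.mean():.0f}) dep med {np.round(np.median(P,0),3)} zmax {P[:,2].max():.3f}'
            if k=='white' and st[i,4]>100:
                ctr,r=cv2.minEnclosingCircle(Q[:,:2].astype(np.float32)*1000); line+=f' circ {np.round(ctr,1)} r {r:.1f}'
            if k in('red','green'): line+=f' plane {np.round(Q.mean(0),3)}'
            if k=='brass' and st[i,4]>20:
                G=P[(P[:,2]>.095)&(P[:,2]<.13)]
                if len(G)>8:
                    ev,ew=np.linalg.eigh(np.cov(G[:,:2].T)); line+=f' wing c {np.round(G.mean(0),3)} dir {np.degrees(np.arctan2(ew[1,1],ew[0,1])):.0f} ext {np.ptp(G[:,:2]@ew[:,1]):.3f}'
            print(line)
cv2.imwrite('pics/crop.png',np.hstack(tiles))
E
python3 meas.py
```

```text
scene white n=7 uv=(208,157) dep med [ 0.475 -0.24   0.136] zmax 0.138
scene white n=8 uv=(203,167) dep med [ 0.497 -0.238  0.126] zmax 0.972
scene white n=7 uv=(212,167) dep med [ 0.487 -0.222  0.126] zmax 0.436
scene white n=672 uv=(189,204) dep med [ 0.571 -0.23   0.073] zmax 0.972 circ [ 557.6 -237.9] r 42.8
scene green n=26 uv=(205,203) dep med [ 0.544 -0.207  0.073] zmax 0.077 plane [ 0.543 -0.208  0.07 ]
scene red n=173 uv=(206,164) dep med [ 0.489 -0.235  0.129] zmax 0.462 plane [ 0.456 -0.273  0.07 ]
scene red n=20 uv=(180,194) dep med [ 0.556 -0.262  0.078] zmax 0.081 plane [ 0.553 -0.269  0.07 ]
scene brass n=84 uv=(208,181) dep med [ 0.494 -0.234  0.073] zmax 0.105
scene brass n=141 uv=(186,189) dep med [ 0.56  -0.238  0.124] zmax 0.132 wing c [ 0.56  -0.233  0.123] dir 85 ext 0.063
scene brass n=7 uv=(180,191) dep med [ 0.561 -0.254  0.102] zmax 0.104
scene brass n=38 uv=(189,201) dep med [ 0.563 -0.234  0.079] zmax 0.101
scene brass n=6 uv=(223,200) dep med [ 0.512 -0.185  0.061] zmax 0.061
scene brass n=10 uv=(200,229) dep med [ 0.598 -0.181  0.06 ] zmax 0.063
scene br
[... 587 characters left out ...]
ane [ 0.547 -0.209  0.07 ]
side red n=296 uv=(449,176) dep med [ 0.469 -0.226  0.118] zmax 0.663 plane [ 0.524 -0.311  0.07 ]
side red n=19 uv=(425,174) dep med [ 0.557 -0.264  0.076] zmax 0.078 plane [ 0.565 -0.276  0.07 ]
side brass n=51 uv=(381,153) dep med [ 0.741 -0.325  0.044] zmax 0.663
side brass n=285 uv=(417,164) dep med [ 0.556 -0.231  0.113] zmax 0.663 wing c [ 0.557 -0.231  0.113] dir 84 ext 0.070
side brass n=37 uv=(415,178) dep med [ 0.557 -0.232  0.077] zmax 0.081
side brass n=453 uv=(436,194) dep med [ 0.481 -0.215  0.071] zmax 0.663
side brass n=236 uv=(427,201) dep med [ 0.485 -0.184  0.06 ] zmax 0.065
side brass n=232 uv=(423,222) dep med [ 0.488 -0.184  0.008] zmax 0.663
```

View pics/crop.png

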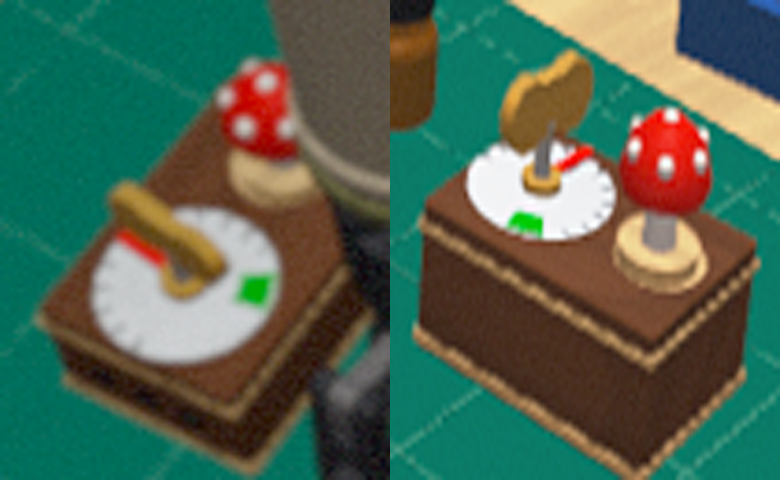

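The crop confirms it: the toadstool is on the walnut case, pointer at about −95° and wings along about 85°. The dial is centred near (0.558, −0.236), radius 43–44 mm, at z≈0.072, all of which fits the sizes given. The pointer needs roughly 148° clockwise to reach mid-band. I'm moving above it now with the fingers partly shut, to stay clear of the toadstool.

```bash
python3 -m crank '[[-3.4,-0.95,0,0,0,0],[-3.4,-0.95,0,0,0,0],[-3.4,-0.95,0,0,0,0],[-3.4,-0.95,0,0,0,0],[-3.4,-0.95,0,0,0,0],[-3.3,-0.95,0,0,0,0],[-3.3,-0.95,0,0,0,0],[0,0,0,0,0,5],[0,0,0,0,0,0],[0,0,0,0,0,0]]' 0.5
python3 - <<'E'
from h import *
c=capture('wrist'); save(c,'wrist1.png'); np.savez('pics/wrist1.npz',**c)
s=read_state(); print(s['ee_pos'],s['joint_pos'],R.from_quat(s['tool_rot']).as_matrix().round(3).tolist(),np.round(c['T'],3).tolist(),c['fx'],c['cx'],c['cy'])
E
```

```text
time_s: 1.35
ee_pos: [0.5587, -0.2351, 0.231]
tool_rot: [0.736, 0.677, -0.0, -0.0]
ft_force: [0.1, 0.1, -0.3]
gripper_width: 0.0428
gripper_force: 0.0
[ 0.5587256  -0.23507585  0.23105905] [ 0.24172102  0.34232824  0.13816898  1.43070243 -0.04747714  1.37230072
  0.29702051] [[0.084, 0.996, -0.0], [0.996, -0.084, 0.0], [0.0, -0.0, -1.0]] [[0.996, 0.079, 0.027, 0.565], [-0.084, 0.943, 0.323, -0.152], [0.0, -0.324, 0.946, 0.374], [0.0, 0.0, 0.0, 1.0]] 365.2653430368435 322.47197474665035 236.87181177598256
```

View pics/wrist1.png

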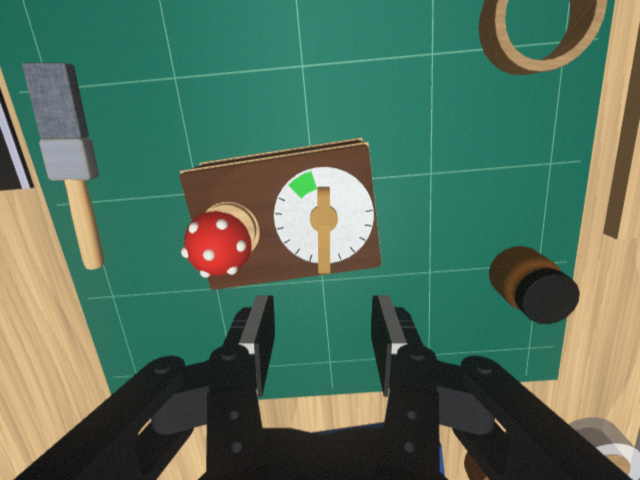

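The wrist view shows the dial at about (324,217), the wings upright in the image from (324,188) to (324,272), the toadstool at (217,243), and the green band at (303,184). The wings lie along tool x, as wanted. I'll check the centre and heights from here.

Run:
```python
from h import *
c={k:v for k,v in np.load('pics/wrist1.npz').items()}
x0,y0,x1,y1=260,155,385,285; sub=c['frame'][y0:y1,x0:x1]
hsv=cv2.cvtColor(sub,cv2.COLOR_RGB2HSV).astype(int); h,s,v=hsv[...,0],hsv[...,1],hsv[...,2]
w=((s<60)&(v>170)).astype(np.uint8)
cn=max(cv2.findContours(w,cv2.RETR_EXTERNAL,cv2.CHAIN_APPROX_NONE)[0],key=cv2.contourArea)
ys,xs=np.nonzero(w); Q=np.array([onplane(c,a+x0,b+y0,.071) for a,b in zip(xs,ys)])
print('dial',cv2.minEnclosingCircle((Q[:,:2]*1000).astype(np.float32)))
b=(h>10)&(h<25)&(s>110)&(v>110)
ys,xs=np.nonzero(b);P=np.array([dep(c,a+x0,bb+y0) for a,bb in zip(xs,ys)])
G=P[(P[:,2]>.11)&(P[:,2]<.14)]
print('wing n',len(G),'z',np.percentile(G[:,2],[5,50,95]),cv2.minAreaRect((G[:,:2]*1000).astype(np.float32)))
o,_=ray(c,0,0)
# two-view height of key top: near end of wing in scene vs wrist
S={k:v for k,v in np.load('pics/scene0.npz').items()}
def tri(c1,p1,c2,p2):
    o1,d1=ray(c1,*p1);o2,d2=ray(c2,*p2);t=np.linalg.lstsq(np.c_[d1,-d2],o2-o1,rcond=None)[0];a=o1+t[0]*d1;q=o2+t[1]*d2
    return (a+q)/2,np.linalg.norm(a-q)
sg=np.argwhere((lambda H:(H[...,0]>45)&(H[...,0]<75)&(H[...,1]>150)&(H[...,2]>120))(cv2.cvtColor(c['frame'],cv2.COLOR_RGB2HSV).astype(int))[155:285,260:385])
g=sg.mean(0)[::-1]+[260,155]; gp=onplane(c,*g,.071);print('green',g,gp, 'tri',tri(c,g,S,(205,203)))
f=P[P[:,2]>.11]; i=np.argsort(f[:,1])
print('wing centre tri(wrist mid,scene mid)',tri(c,(324,230),S,(186,189)))
```

```text
dial ((558.3994140625, -237.59986877441406), 43.01592254638672)
wing n 962 z [0.11737304 0.12340001 0.12599187] ((558.1683959960938, -237.072509765625), (66.6247329711914, 8.526372909545898), 85.68302154541016)
green [303.11019284 184.23415978] [ 0.54386323 -0.20801038  0.071     ] tri (array([ 0.54379941, -0.20785728,  0.07134199]), np.float64(0.0002499480382107879))
wing centre tri(wrist mid,scene mid) (array([ 0.55941079, -0.23391421,  0.121292  ]), np.float64(0.0012280583746488239))
```

```bash
python3 -m crank '[[-0.2,0,0,0,0,0],[0,0,2,0,0,0],[0,0,2,0,0,0],[0,0,2,0,0,0],[0,0,2,0,0,0],[0,0,2,0,0,0],[0,0,1.5,0,0,0],[0,0,1.2,0,0,0],[0,0,1,0,0,0],[0,0,0,0,0,0]]'
python3 -m crank '[[0,0,0,0,0,0],[0,0,0,0,0,0],[0,0,0,0,0,0],[0,0,0,0,0,0],[0,0,0,0,0,0],[0,0,0,0,0,0],[0,0,0,0,0,0],[0,0,0,0,0,0],[0,0,0,0,0,0],[0,0,0,0,0,0]]' 0
```

```text
time_s: 2.65
ee_pos: [0.558, -0.2378, 0.0936]
tool_rot: [0.737, 0.676, -0.0, -0.001]
ft_force: [0.3, 0.3, 1.2]
gripper_width: 0.0427
gripper_force: 0.0
time_s: 3.9
ee_pos: [0.5591, -0.2381, 0.0951]
tool_rot: [0.737, 0.676, 0.0, 0.001]
ft_force: [3.2, 0.1, 6.0]
gripper_width: 0.0078
gripper_force: 61.8
```

The fingers have stopped on the wings at about 8 mm with 62 N. Now turning clockwise.

```bash
python3 -m crank '[[0,0,0,0,0,4],[0,0,0,0,0,8],[0,0,0,0,0,8],[0,0,0,0,0,8],[0,0,0,0,0,8],[0,0,0,0,0,8],[0,0,0,0,0,8],[0,0,0,0,0,8],[0,0,0,0,0,8],[0,0,0,0,0,4]]'
python3 - <<'E'
from h import *
s=read_state();print(s['joint_pos'].round(2),s['wrist_torque'],s['ft_force'],np.degrees(R.from_quat(s['tool_rot']).as_euler('zyx')))
E
```

```text
time_s: 5.15
ee_pos: [0.5584, -0.2375, 0.0951]
tool_rot: [0.994, 0.112, 0.0, -0.0]
ft_force: [-0.8, 1.3, 8.6]
gripper_width: 0.0081
gripper_force: 62.4
[ 0.07  0.46  0.37  1.61 -0.18  1.1  -0.86] [0.44408423 0.19421099 0.08162004] [-0.80263665  1.34487152  8.6396758 ] [-1.28298891e+01  2.02509740e-02 -1.79965325e+02]
```

```bash
python3 -m crank '[[0,0,0,0,0,5],[0,0,0,0,0,8],[0,0,0,0,0,8],[0,0,0,0,0,9],[0,0,0,0,0,9],[0,0,0,0,0,9],[0,0,0,0,0,9],[0,0,0,0,0,9],[0,0,0,0,0,8],[0,0,0,0,0,5]]'
python3 - <<'E'
from h import *
s=read_state();print(s['joint_pos'].round(2),s['wrist_torque'],s['ft_force'],np.degrees(R.from_quat(s['tool_rot']).as_euler('zyx')))
save(capture('scene'),'scene2.png')
c=capture('side');save(c,'side2.png')
cv2.imwrite('pics/crop2.png',cv2.resize(c['frame'][130:240,365:485,::-1],(600,550),interpolation=cv2.INTER_CUBIC))
E
```

```text
time_s: 6.4
ee_pos: [0.5589, -0.2366, 0.0951]
tool_rot: [0.838, -0.546, -0.0, -0.001]
ft_force: [0.3, 3.9, 10.4]
gripper_width: 0.0079
gripper_force: 62.4
[-0.13  0.51  0.65  1.62 -0.34  1.12 -2.12] [ 0.8382355  -0.07427926  0.02455213] [ 0.25921185  3.86300603 10.39003763] [ 6.61329917e+01  4.79102352e-02 -1.79893577e+02]
```

View pics/crop2.png

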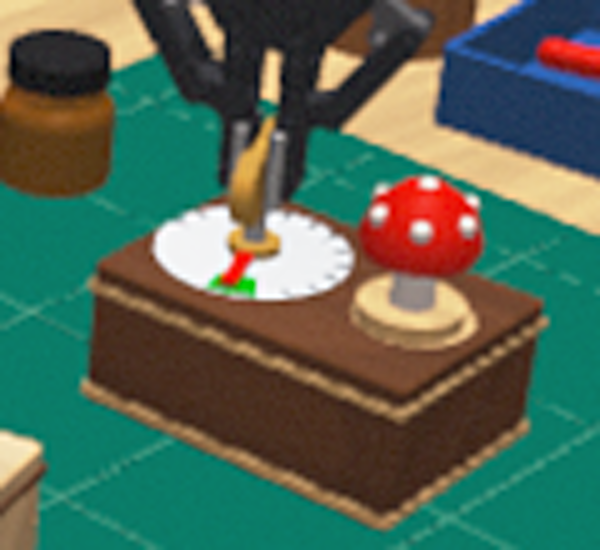

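The pointer, at crop (238,268), now lies inside the green band at (232,287), and the toadstool still stands. Tool yaw puts the pointer at 114°, against a band middle of 116°. Releasing, then lifting.

```bash
python3 -m crank '[[0,0,0,0,0,0],[0,0,0,0,0,0],[0,0,0,0,0,0],[0,0,0,0,0,0],[0,0,0,0,0,0],[0,0,0,0,0,0],[0,0,0,0,0,0],[0,0,0,0,0,0],[0,0,0,0,0,0],[0,0,0,0,0,0]]' 0.45
python3 -m crank '[[0,0,-1,0,0,0],[0,0,-1,0,0,0],[0,0,-1.5,0,0,0],[0,0,-2,0,0,0],[0,0,-2,0,0,0],[0,0,-2,0,0,0],[0,0,-2,0,0,0],[0,0,-2,0,0,0],[0,0,-0.5,0,0,0],[0,0,0,0,0,0]]'
python3 - <<'E'
from h import *
c=capture('wrist');save(c,'wrist3.png'); d=capture('side')
cv2.imwrite('pics/end.png',np.hstack([cv2.resize(c['frame'],(400,300)),cv2.resize(d['frame'],(400,300))])[:,:,::-1])
H=cv2.cvtColor(c['frame'],cv2.COLOR_RGB2HSV).astype(int);h,s,v=H[...,0],H[...,1],H[...,2]
for k,m,z in(('green',(h>45)&(h<75)&(s>150)&(v>120),.071),('red',((h<6)|(h>174))&(s>150)&(v>130),.0745)):
    n,l,st,ce=cv2.connectedComponentsWithStats(m.astype(np.uint8))
    for i in range(1,n):
        p=onplane(c,*ce[i],z)
        if st[i,4]>10: print(k,st[i,4],ce[i].round(),p.round(4),'angle',np.degrees(np.arctan2(p[1]+.237,p[0]-.5583)).round(1))
E
```

```text
time_s: 7.75
ee_pos: [0.5583, -0.2379, 0.0943]
tool_rot: [0.839, -0.545, -0.0, -0.0]
ft_force: [0.0, -0.4, -0.1]
gripper_width: 0.0384
gripper_force: 0.0
time_s: 9.0
ee_pos: [0.5584, -0.238, 0.2346]
tool_rot: [0.839, -0.545, 0.0, -0.0]
ft_force: [0.3, -0.3, -0.2]
gripper_width: 0.0384
gripper_force: 0.0
green 68 [330. 250.] [ 0.5374 -0.2106  0.071 ] angle 128.4
green 19 [313. 252.] [ 0.5504 -0.2019  0.071 ] angle 102.7
green 78 [194. 443.] [0.5803 0.0582 0.071 ] angle 85.7
red 2424 [419. 264.] [ 0.4591 -0.2313  0.0745] angle 176.7
```

View pics/end.png

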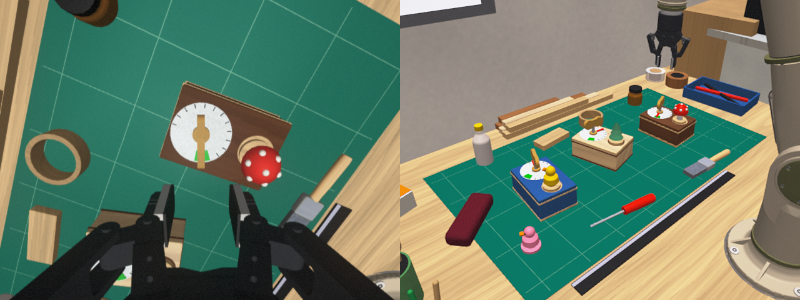

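The key held after release: green shows on both sides of the wing (128° and 103°), so the pointer is mid-band. The figures and the other two keys are undisturbed.

```bash
python3 -c "
from station import *
print(finish_job())"
```

```text
the job is handed in; nothing more can be done
None
```

I turned the walnut box's key (the box with the toadstool) about 151° clockwise in one grip, the red pointer stayed in the middle of the green band after release, the other keys and all three figures look undisturbed in the last pictures, and the job is handed in; no verdict came back.

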